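Pack the reagent tray for the next run

TASK

Pack the grey bottle tray for the next run: stand the red-capped, the blue-capped, the green-capped and the larger of the two white-capped bottles upright in it, each in the middle of the disc that has the colour of its cap. The smaller white-capped bottle and the brown bottle do not belong to the set: leave them standing where they are, and do not tip any bottle over on the way.

Things in the scene. Friction and masses are not known exactly. Their poses are not given: they have to be found in the camera images.
- red_bottle_mid (a point): White screw-cap bottle with a red cap, standing loose: body 48 mm in diameter, 106 mm tall; the ribbed cap (36 mm in diameter) reaches from 76 mm above the foot to the top. Grasp the cap from above. This point is its centre, half-way up (53 mm above its foot); z is its axis, up. Goes to the red disc. A tall instrument's front stands behind, from x = 0.54 on.
- blue_bottle_mid (a point): White screw-cap bottle with a blue cap, standing loose: body 48 mm in diameter, 106 mm tall; the ribbed cap (36 mm in diameter) reaches from 76 mm above the foot to the top. Grasp the cap from above. This point is its centre, half-way up (53 mm above its foot); z is its axis, up. Goes to the blue disc. A tall instrument's front stands behind, from x = 0.54 on.
- green_bottle_mid (a point): White screw-cap bottle with a green cap, standing loose: body 40 mm in diameter, 86 mm tall; the ribbed cap (31 mm in diameter) reaches from 61 mm above the foot to the top. Grasp the cap from above. This point is its centre, half-way up (43 mm above its foot); z is its axis, up. Goes to the green disc. A tall instrument's front stands behind, from x = 0.54 on.
- white_bottle_mid (a point): White screw-cap bottle with a white cap, standing loose: body 48 mm in diameter, 106 mm tall; the ribbed cap (36 mm in diameter) reaches from 76 mm above the foot to the top. Grasp the cap from above. This point is its centre, half-way up (53 mm above its foot); z is its axis, up. The larger white-capped one. Goes to the white disc. A tall instrument's front stands behind, from x = 0.54 on.
- small_white_mid (a point): White screw-cap bottle with a white cap, standing loose: body 38 mm in diameter, 76 mm tall; the ribbed cap (30 mm in diameter) reaches from 54 mm above the foot to the top. This point is its centre, half-way up (38 mm above its foot); z is its axis, up. The smaller white-capped bottle. Does not belong: stays. A tall instrument's front stands behind, from x = 0.54 on.
- brown_bottle_mid (a point): Brown screw-cap bottle with a black cap, standing loose: body 42 mm in diameter, 90 mm tall; the ribbed cap (32 mm in diameter) reaches from 63 mm above the foot to the top. This point is its centre, half-way up (45 mm above its foot); z is its axis, up. Does not belong: stays. A tall instrument's front stands behind, from x = 0.54 on.
- disc_red: Red fixed disc, 56 mm across, on the floor of one pocket of a fixed grey 2 x 2 bottle tray (177 x 177 x 20 mm, walls 5 mm, pockets 80 mm square, 86 mm centre to centre, thin low grip bars on two sides). Which pocket has which colour varies. Origin: centre of its underside, 7 mm above the bench; its top, where the bottle stands, is 9 mm above the bench. x, y lie along the tray's sides.
- disc_blue: Blue fixed disc, 56 mm across, on the floor of one pocket of a fixed grey 2 x 2 bottle tray (177 x 177 x 20 mm, walls 5 mm, pockets 80 mm square, 86 mm centre to centre, thin low grip bars on two sides). Which pocket has which colour varies. Origin: centre of its underside, 7 mm above the bench; its top, where the bottle stands, is 9 mm above the bench. x, y lie along the tray's sides.
- disc_green: Green fixed disc, 56 mm across, on the floor of one pocket of a fixed grey 2 x 2 bottle tray (177 x 177 x 20 mm, walls 5 mm, pockets 80 mm square, 86 mm centre to centre, thin low grip bars on two sides). Which pocket has which colour varies. Origin: centre of its underside, 7 mm above the bench; its top, where the bottle stands, is 9 mm above the bench. x, y lie along the tray's sides.
- disc_white: White fixed disc, 56 mm across, on the floor of one pocket of a fixed grey 2 x 2 bottle tray (177 x 177 x 20 mm, walls 5 mm, pockets 80 mm square, 86 mm centre to centre, thin low grip bars on two sides). Which pocket has which colour varies. Origin: centre of its underside, 7 mm above the bench; its top, where the bottle stands, is 9 mm above the bench. x, y lie along the tray's sides.
Mind the look-alikes: they are no part of the job. Leave any orange or turquoise look-alike of the part that bears blue_bottle_mid alone.

How it is judged:
By the outcome, as a careful person would: the job done as asked, in the order asked, and still so for the second after the job is handed in, with the robot touching nothing.
It also fails if it takes over 125 s, if anything falls off the work surface, if the arm or the gripper's body presses on something with over 40 N, if the wrist force passes 120 N, or if a joint passes its speed limit or range.

ROBOT

A 6-joint arm with a two-finger parallel gripper is mounted at the origin on a cart in front of the work surface, level with it; the furniture and walls round the work are solid. World frame = base frame: x ahead of the robot, y to its left, z up, the work surface at z = 0. Lengths are in mm, angles in rad, forces in N, time in s.
With the tool pointing down it reaches from about 400 to 925 mm from the base axis. Payload 12.5 kg.
Tool frame: the origin (TCP) lies at the very end of the fingers, on their centre line; the grasp point (between the pads) lies 19 mm behind it; z points along the fingers, y is the direction in which the jaws open and shut (so a half turn about z gives the same grasp; the last joint's range is limited). The gripper opens to 95 mm and grips with 3 to 60 N. Pads are 20 mm wide; open, the fingers measure 119 mm over their backs; the gripper's body (75 mm by 180 mm) begins 59 mm behind the grasp point.
Start: joints at [1.234, 0.491, 1.559, -0, 1.092, -0.106], TCP at [142.955, 608.452, 186.661] pointing down, gripper open.
Joint ranges: [-3.1, 3.1], [-0.84, 2.19], [0.05, 2.79], [-1.13, 4.28], [0.06, 2.93], [-2.69, 2.69]. Speed limits (rad/s): [2.22, 2.22, 2.79, 3.14, 3.14, 3.14].

INTERFACE

Orientations are given as [roll, pitch, yaw] about the fixed x, y, z axes, in that order (R = Rz(yaw) Ry(pitch) Rx(roll)).
In Python, from cell import env gives the robot as it stands.
- The arm moves only by the shell command python3 -m pendant 'ROWS'. ROWS is JSON, a list that holds one entry, the list of rows, each a list of 5 numbers: the opening, from 0 (shut) to 1 (fully open), then the shift along the tool's x, y, z in m, then the turn about the tool's z in rad. A call has exactly 8 rows; each row is the pose to reach, as a shift and turn from the pose commanded when the call began, along the tool's axes at that moment; what a row does not reach only later rows make up. A row lasts 1/10 s, in which the tool goes at most 50 mm and 8.59 degrees, less where a joint would pass 70% of its speed; a pose out of reach is approached as far as the arm can. A call with a gripper value outside its range is refused whole. The fingers move at their own pace and stop on an object; the grip force is fixed at half the most. Time passes only in rows, so rows that repeat a pose let the fingers close, or fill a call up. It gives the time, the measured TCP pose, the force and the opening at its end, in the units of the state.
- env.state(): the state, without advancing time (a new reading comes with each control period).
- env.read_camera(name): name is "scene" or "side" or "wrist"; returns a dict with "image" (480x640x3 uint8, blue, green, red), "range_z" (480x640 float32, mm along the optical axis (not along the pixel's ray), 0 where there is no reading), "fx", "fy", "cx", "cy" (pixels), "rvec" (rotation vector, rad) and "tvec" (3), from world to camera coordinates, as OpenCV has them; the wrist camera has in their place "tool_from_camera" (4x4, takes a point from camera to tool coordinates, whose origin is the TCP and whose axes are the flange's). Camera axes: x right, y down, z forward; pixel columns grow to the right and rows downward; lengths in mm; the calibration is good to about 2 mm. A picture is of the moment at which its call begins: read the wrist's pose just before it.
- env.job_done(): hands the job in, once; it reports no verdict.
The state is a dict: "t": time; "joints": joint angles; "qvel": joint speeds; "tau": joint torques, N m; "eef_pos": TCP position; "tcp_rot": TCP orientation; "ft_force": force on the tool from outside, world axes, zero at the start; "moment": the same for the moment, N m; "opening": opening from 0.0 (shut) to 1.0 (fully open).
Only numpy, scipy, OpenCV 4.12 (cv2) and the standard library are available. Lean on these libraries where they do the work, as an engineer would, in place of code of your own. Each camera call takes 0.05 s, during which the arm holds its last target. There are 200 camera calls.

## Working session

There is one attempt and no reset: what is moved stays moved. The work goes in short steps, Python scripts to look and compute and a shell command to move; the robot and the scene stay as the last step left them, time stands still between calls to the robot, and variables do not carry over. Pictures are saved under pics/ and viewed, about 12 in all and at most 16, crops included, and the job is handed in when it is done.

```bash
ls; mkdir -p pics; python3 - <<'E'
from cell import env
import cv2,numpy as np
print(env.state())
for n in ["scene","side"]:
    c=env.read_camera(n); cv2.imwrite(f"pics/{n}0.png",c["image"]); np.savez(f"pics/{n}0.npz",**c)
    R=cv2.Rodrigues(np.array(c["rvec"]))[0]; print(n,c["fx"],c["cx"],c["cy"],-R.T@np.array(c["tvec"]).ravel(), R[2])
E
```

```text
pics
{'t': 0.0, 'joints': array([ 1.23441151e+00,  4.91577304e-01,  1.55948711e+00, -2.71906819e-06,
        1.09169000e+00, -1.05582655e-01]), 'qvel': array([-0.00057607,  0.00021569, -0.00038538,  0.00156894,  0.00098168,
       -0.00044355]), 'tau': array([ 1.79095634e-03, -6.12646222e+01, -2.58187580e+01,  6.93069468e-02,
        4.82361973e-02, -1.07997494e-04]), 'eef_pos': array([142.84510463, 608.15716313, 186.0377756 ]), 'tcp_rot': array([-3.14043711e+00, -1.20035545e-04,  2.91079168e+00]), 'ft_force': array([-0.09221836,  0.33778161,  0.34343192]), 'moment': array([0.05082353, 0.02295167, 0.02951813]), 'opening': 1.0027769532019362}
scene 511.42418972496677 325.634778686801 233.94481458512257 [-144.64391997  489.17310739  666.28647968] [ 0.61960472 -0.48160599 -0.61979485]
side 465.2284838309495 319.1656978221635 240.94542479314475 [ 203.63504731 -725.70656657  529.40650755] [ 0.29007116  0.82166476 -0.49063809]
```

View pics/scene0.png

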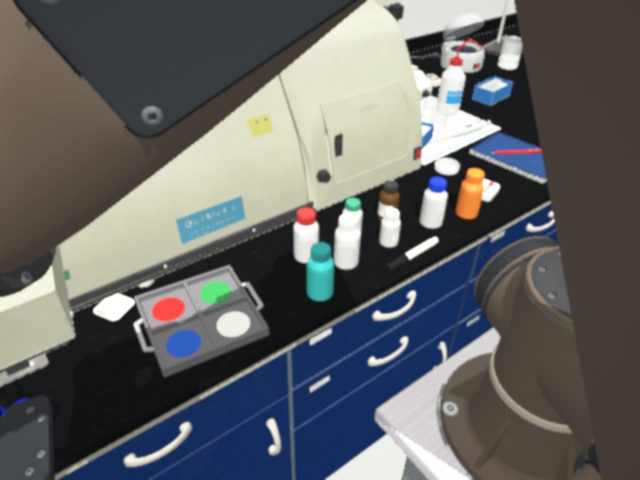

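View pics/side0.png

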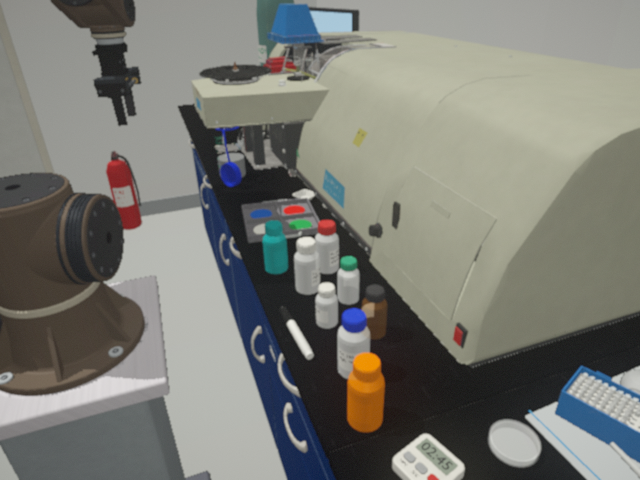

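```bash
cat > h.py <<'E'
import numpy as np,cv2
def load(n): return dict(np.load(n))
def cloud(c):
    R=cv2.Rodrigues(np.array(c["rvec"]))[0];t=np.array(c["tvec"]).ravel()
    v,u=np.mgrid[:480,:640]; z=c["range_z"]
    P=np.dstack([(u-c["cx"])/c["fx"]*z,(v-c["cy"])/c["fy"]*z,z])
    return (P-t)@R
def ray(c,u,v,h):
    R=cv2.Rodrigues(np.array(c["rvec"]))[0];t=np.array(c["tvec"]).ravel()
    d=R.T@np.array([(u-c["cx"])/c["fx"],(v-c["cy"])/c["fy"],1.]);o=-R.T@t
    return o+d*(h-o[2])/d[2]
def near(c,W,u,v,r=14): # boxes
    return W[v-r:v+r+1,u-r:u+r+1].reshape(-1,3),c["image"][v-r:v+r+1,u-r:u+r+1].reshape(-1,3).astype(int)
E
python3 - <<'E'
from h import *
caps={"scene":dict(red=(306,216,106),white=(348,221,106),green=(352,205,86),brown=(390,188,90),small=(391,213,76),blue=(437,185,106),teal=(320,250,106),orange=(474,176,106)),
"side":dict(red=(327,228,106),white=(305,244,106),green=(348,263,86),brown=(375,292,90),small=(326,290,76),blue=(354,317,106),teal=(275,230,106),orange=(368,362,106))}
discs={"scene":dict(red=(168,309),green=(216,293),blue=(184,344),white=(233,324)),"side":dict(red=(294,210),green=(300,224),blue=(261,213),white=(262,229))}
for n in caps:
    c=load(f"pics/{n}0.npz");W=cloud(c)
    print(n)
    for k,(u,v,h) in caps[n].items():
        p0=ray(c,u,v,h)
        m=(np.hypot(*(W[...,:2]-p0[:2]).transpose(2,0,1))<32)&(c["range_z"]>0)
        top=m&(abs(W[...,2]-h)<5); p=W[top]
        (cx,cy),r=cv2.minEnclosingCircle(p[:,:2].astype(np.float32)) if len(p) else ((0,0),0)
        vv,uu=np.nonzero(top)
        print(k,len(p),np.r_[p0[:2],cx,cy,r,np.mean(p,0)].round(),"px",uu.min(),uu.max(),vv.min(),vv.max(),"zmax",W[m][:,2].max().round())
    hsv=cv2.cvtColor(c["image"],cv2.COLOR_BGR2HSV)
    for k,(u,v) in discs[n].items():
        s=hsv[v,u].astype(int); d=abs(hsv.astype(int)-s); d[...,0]=np.minimum(d[...,0],180-d[...,0])
        mask=((d[...,0]<12)&(d[...,1]<90)&(d[...,2]<70) if k!="white" else (d[...,1]<25)&(d[...,2]<35)).astype(np.uint8)
        _,lab,st,_=cv2.connectedComponentsWithStats(mask)
        cs,_=cv2.findContours((lab==lab[v,u]).astype(np.uint8),0,1); ct=max(cs,key=cv2.contourArea)
        q=np.array([ray(c,*p[0],9)[:2] for p in ct],np.float32); (cx,cy),r=cv2.minEnclosingCircle(q)
        print("disc",k,s,st[lab[v,u]],round(cx),round(cy),round(r,1),cv2.fitEllipse(q))
E
```

```text
scene
red 193 [479.  51. 489.  46.  18. 487.  47. 106.] px 297 315 207 220 zmax 109.0
white 202 [422.  -2. 429.  -7.  19. 426.  -6. 106.] px 339 357 213 226 zmax 109.0
green 125 [479. -60. 488. -69.  16. 486. -67.  86.] px 345 360 197 208 zmax 89.0
brown 111 [ 477. -159.  489. -171.   16.  488. -170.   89.] px 383 397 180 189 zmax 92.0
small 122 [ 424. -115.  426. -119.   15.  425. -116.   76.] px 384 398 208 217 zmax 78.0
blue 146 [ 412. -226.  422. -237.   19.  421. -236.  106.] px 429 446 177 187 zmax 108.0
teal 246 [386.  88. 389.  85.  18. 388.  86. 106.] px 310 330 242 257 zmax 109.0
orange 135 [ 392. -316.  399. -329.   18.  398. -327.  106.] px 467 483 168 178 zmax 108.0
disc red [  1 182 254] [152 297  33  25 640] 504 328 29.3 ((504.1848449707031, 326.9736633300781), (54.58213806152344, 56.88081359863281), 68.5638198852539)
disc green [ 67 151 232] [200 281  32  23 491] 494 242 29.0 ((496.30126953125, 242.44166564941406), (47.947628021240234, 58.11906814575195), 17.58565330505371)
disc blue [110 189 193] [166 330  35  27 756] 419 338 28.4 ((419.0548095703125, 337.92861938476
[... 845 characters left out ...]
. -333.   18.  401. -335.  107.] px 353 380 352 375 zmax 110.0
disc red [  1 209 218] [284 205  21   9 143] 506 327 28.1 ((506.83740234375, 328.6238098144531), (45.75739669799805, 55.039955139160156), 78.6591567993164)
disc green [ 69 173 175] [289 220  23   9 167] 496 241 27.6 ((495.9194641113281, 243.6882781982422), (43.59459686279297, 56.351261138916016), 77.12274169921875)
disc blue [108 186 151] [250 209  22  10 161] 421 338 28.6 ((422.1583251953125, 339.3486022949219), (49.15810012817383, 55.28099060058594), 89.32418060302734)
disc white [ 30  14 182] [254 224  11  10  92] 402 256 24.1 ((399.30743408203125, 256.2825927734375), (26.399967193603516, 48.94679260253906), 161.0558624267578)
```

```bash
python3 - <<'E'
from h import *
P=[]
for n in ["scene","side"]:
    c=load(f"pics/{n}0.npz");W=cloud(c);P.append(W[c["range_z"]>100])
P=np.concatenate(P); P=P[(P[:,0]>300)]
for y in range(-300,600,50):
    r=[]
    for z in range(25,500,50):
        q=P[(abs(P[:,1]-y)<25)&(abs(P[:,2]-z)<25)&(P[:,2]>20)]
        r.append(f"{np.percentile(q[:,0],2):.0f}/{len(q)}" if len(q)>5 else "-")
    print(y,r)
from cell import env
print(env.read_camera("wrist")["tool_from_camera"].round(3))
E
```

```text
-300 ['380/945', '380/1358', '392/1397', '569/1355', '584/1764', '610/2026', '643/2303', '689/1949', '-', '-']
-250 ['399/385', '401/2076', '409/1610', '567/1266', '582/1540', '609/1775', '643/2032', '689/1912', '-', '-']
-200 ['406/489', '410/1713', '556/1025', '567/1153', '582/1424', '609/1617', '643/1806', '689/1786', '-', '-']
-150 ['410/457', '416/1603', '556/934', '567/1086', '582/1291', '609/1475', '643/1648', '689/1597', '-', '-']
-100 ['407/567', '411/1575', '556/872', '564/1052', '582/1243', '609/1403', '642/1358', '689/1501', '-', '-']
-50 ['413/338', '417/1436', '434/936', '569/890', '584/1141', '610/1301', '642/985', '689/1314', '-', '-']
0 ['405/585', '406/1659', '414/1150', '577/946', '592/1132', '624/1155', '650/435', '723/103', '-', '-']
50 ['371/687', '373/2108', '384/1320', '578/1017', '568/849', '570/1148', '660/657', '724/834', '-', '-']
100 ['366/413', '367/1402', '375/1184', '578/1019', '569/1209', '570/999', '661/713', '726/1256', '1258/278', '1259/75']
150 ['559/105', '557/755', '563/913', '578/1019', '596/1075', '626/392', '660/643', '727/1167', '1258/457', 
[... 473 characters left out ...]
 '1257/118']
400 ['381/276', '558/958', '566/1126', '578/620', '599/183', '622/214', '660/347', '726/691', '1258/263', '1259/95']
450 ['559/129', '549/783', '545/737', '543/316', '354/2165', '355/1961', '659/337', '624/663', '1258/250', '1258/88']
500 ['561/14', '454/247', '537/233', '537/273', '329/1827', '330/2636', '656/296', '722/546', '1258/224', '1257/68']
550 ['401/92', '400/894', '463/278', '463/179', '329/941', '330/907', '397/454', '728/414', '1257/209', '1259/58']
[[ 1.00000e-03 -9.67000e-01 -2.53000e-01  7.00230e+01]
 [ 1.00000e+00  1.00000e-03 -1.00000e-03  1.01400e+00]
 [ 1.00000e-03 -2.53000e-01  9.67000e-01 -1.98942e+02]
 [ 0.00000e+00  0.00000e+00  0.00000e+00  1.00000e+00]]
```

```bash
python3 - <<'E'
from h import *
P=[]
for n in ["scene","side"]:
    c=load(f"pics/{n}0.npz");W=cloud(c);P.append(W[c["range_z"]>100])
P=np.concatenate(P)
q=P[(P[:,0]>300)&(P[:,0]<550)&(P[:,2]>130)&(P[:,1]>360)&(P[:,1]<700)]
for x in range(300,550,30):
    r=q[abs(q[:,0]-x-15)<15]
    if len(r)>5: print(x,len(r),np.percentile(r[:,1],[0,1,5,50]).round(),np.percentile(r[:,2],[1,5,95,99]).round())
E
```

```text
300 359 [479. 479. 482. 513.] [210. 212. 277. 281.]
330 5305 [468. 473. 476. 508.] [202. 206. 282. 283.]
360 934 [463. 466. 468. 473.] [159. 210. 311. 313.]
390 873 [458. 460. 463. 469.] [149. 206. 312. 313.]
420 779 [451. 456. 458. 464.] [160. 210. 311. 314.]
450 907 [449. 450. 452. 499.] [132. 139. 312. 322.]
480 763 [444. 445. 447. 457.] [134. 153. 312. 313.]
510 878 [438. 440. 443. 487.] [131. 137. 312. 313.]
540 311 [436. 438. 439. 476.] [132. 141. 302. 312.]
```

```bash
python3 -m pendant '[[[0.65,0,0,-0.02,-0.1],[0.65,-0.03,-0.04,-0.04,-0.231],[0.65,-0.05,-0.09,-0.05,-0.231],[0.65,-0.07,-0.13,-0.05,-0.231],[0.65,-0.09,-0.17,-0.05,-0.231],[0.65,-0.09,-0.17,-0.05,-0.231],[0.65,-0.09,-0.17,-0.05,-0.231],[0.65,-0.09,-0.17,-0.05,-0.231]]]'
```

```text
t: 0.95
eef_pos: [191.8, 423.2, 236.7]
tcp_rot: [3.141, 0.0, -3.141]
ft_force: [-0.4, 0.8, -0.8]
opening: 0.65
```

```bash
python3 -m pendant '[[[0.65,-0.03,-0.038,0,0],[0.65,-0.06,-0.076,0,0],[0.65,-0.09,-0.114,0,0],[0.65,-0.12,-0.152,0,0],[0.65,-0.15,-0.19,0,0],[0.65,-0.18,-0.228,0,0],[0.65,-0.21,-0.266,0,0],[0.65,-0.24,-0.304,0,0]]]'
python3 -m pendant '[[[0.65,-0.03,-0.038,0,0],[0.65,-0.058,-0.074,0,0],[0.65,-0.058,-0.074,0,0],[0.65,-0.058,-0.074,0,0],[0.65,-0.058,-0.074,0,0],[0.65,-0.058,-0.074,0,0],[0.65,-0.058,-0.074,0,0],[0.65,-0.058,-0.074,0,0]]]'
cat >> h.py <<'E'
def wrist(tag):
    from cell import env
    from scipy.spatial.transform import Rotation as Ro
    s=env.state(); c=env.read_camera("wrist"); cv2.imwrite(f"pics/{tag}.png",c["image"])
    T=np.eye(4);T[:3,:3]=Ro.from_euler("xyz",s["tcp_rot"]).as_matrix();T[:3,3]=s["eef_pos"]
    M=np.linalg.inv(T@np.array(c["tool_from_camera"]))
    c["rvec"]=cv2.Rodrigues(M[:3,:3])[0].ravel();c["tvec"]=M[:3,3]
    return s,c
def caps(c,h,x,y,rad=40):
    W=cloud(c);m=(np.hypot(W[...,0]-x,W[...,1]-y)<rad)&(c["range_z"]>0)&(abs(W[...,2]-h)<6)
    _,lab,st,_=cv2.connectedComponentsWithStats(m.astype(np.uint8))
    if len(st)<2: return None
    k=1+np.argmax(st[1:,4]); p=W[lab==k]; cs,_=cv2.findContours((lab==k).astype(np.uint8),0,1)
    q=np.array([ray(c,*p_[0],h)[:2] for p_ in max(cs,key=cv2.contourArea)],np.float32)
    return np.r_[cv2.minEnclosingCircle(q)[0],cv2.minEnclosingCircle(q)[1],p.mean(0),st[k]].round(1)
E
python3 - <<'E'
from h import *
s,c=wrist("w1");print(s["eef_pos"],s["tcp_rot"],s["ft_force"])
for k,v in dict(red=(106,489,44),white=(106,430,-9),green=(86,489,-69)).items(): print(k,caps(c,*v))
E
```

```text
t: 1.75
eef_pos: [433.4, 117.4, 236.4]
tcp_rot: [3.141, -0.0, -3.14]
ft_force: [0.7, 0.5, 0.8]
opening: 0.651
t: 2.55
eef_pos: [489.6, 45.1, 236.8]
tcp_rot: [3.142, 0.0, -3.14]
ft_force: [-0.3, -0.9, -0.2]
opening: 0.65
[489.55738753  45.05974197 236.83341221] [ 3.14153036e+00  4.13462053e-04 -3.14027433e+00] [-0.26775449 -0.87530787 -0.22579966]
red [ 489.9   44.5   17.7  489.6   44.6  106.9  304.   201.    41.    40.
 1259. ]
white [ 429.8   -7.6   17.7  429.7   -7.6  107.1  240.   128.    43.    43.
 1428. ]
green [489.2 -67.9  15.8 488.6 -67.9  86.8 184.  199.   35.   33.  864. ]
```

```bash
python3 -m pendant '[[[0.65,0,0,0.04,0],[0.65,0,0,0.08,0],[0.65,0,0,0.11,0],[0.65,0,0,0.135,0],[0.65,0,0,0.15,0],[0.65,0,0,0.157,0],[0.65,0,0,0.157,0],[0.65,0,0,0.157,0]]]'
python3 -m pendant '[[[0.36,0,0,0,0],[0.25,0,0,0,0],[0.2,0,0,0,0],[0.2,0,0,0,0],[0.2,0,0,0,0],[0.2,0,0,0,0],[0.2,0,0,0,0],[0.2,0,0,0,0]]]'
```

```text
t: 3.4
eef_pos: [490.1, 44.5, 80.3]
tcp_rot: [3.142, 0.001, -3.141]
ft_force: [0.0, -0.1, -0.3]
opening: 0.651
t: 4.2
eef_pos: [489.8, 44.4, 79.6]
tcp_rot: [3.141, 0.0, -3.141]
ft_force: [0.4, 0.1, -0.7]
opening: 0.205
```

```bash
python3 - <<'E'
from h import *
s,c=wrist("w2");print(s["opening"],s["eef_pos"],c["range_z"][240:480:30,320])
E
```

```text
0.20516846360914145 [489.79008576  44.42213526  79.61075588] [204.65434  180.54294  185.31628   86.35733   84.86744  231.6044
  64.59004   57.921352]
```

View pics/w2.png

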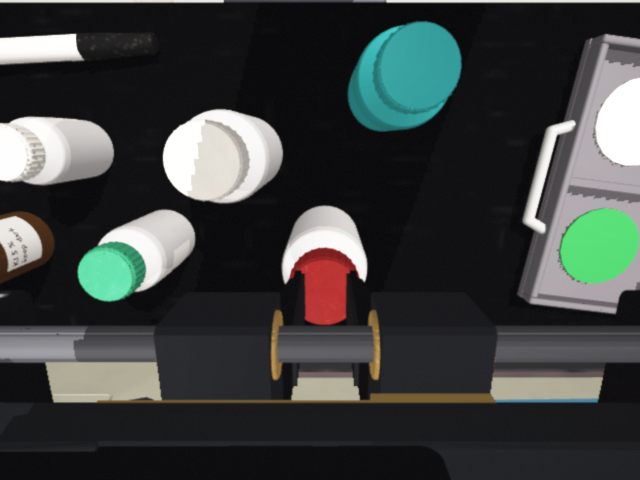

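View pics/w1.png

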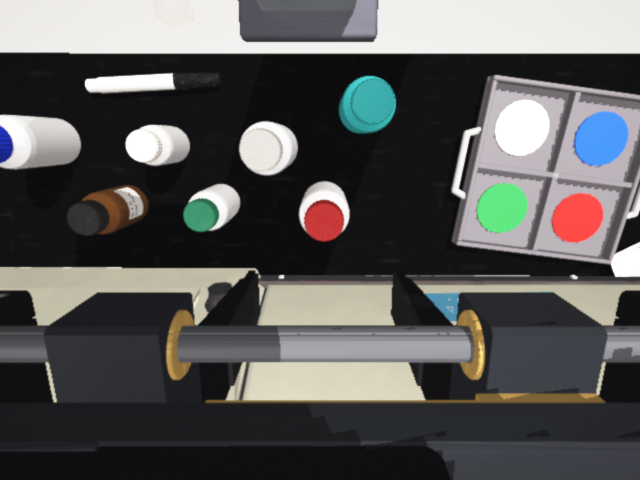

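```bash
python3 - <<'E'
from h import *
from cell import env
c=env.read_camera("side"); i=c["image"][190:300,240:420]; cv2.imwrite("pics/s2.png",cv2.resize(i,None,fx=4,fy=4,interpolation=2))
E
```

```text
(no output)
```

View pics/s2.png

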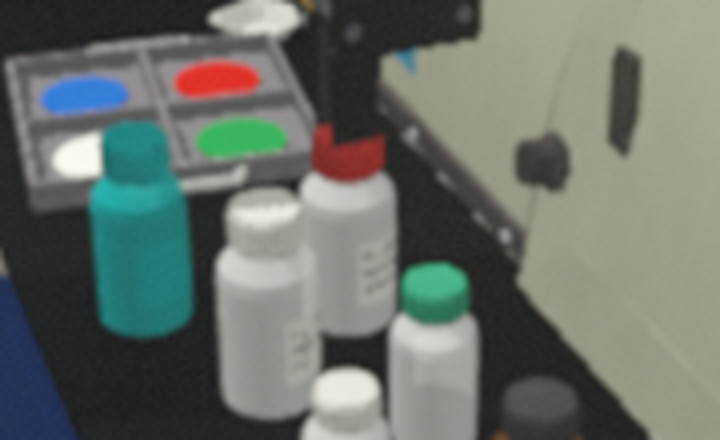

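```bash
python3 -m pendant '[[[0.1,0,0,0,0],[0.1,0,0,0,0],[0.1,0,0,0,0],[0.1,0,0,-0.003,0],[0.1,0,0,-0.006,0],[0.1,0,0,-0.01,0],[0.1,0,0,-0.015,0],[0.1,0,0,-0.015,0]]]'
python3 - <<'E'
from h import *
from cell import env
c=env.read_camera("side"); i=c["image"][190:300,240:420]; cv2.imwrite("pics/s3.png",cv2.resize(i,None,fx=4,fy=4,interpolation=2))
E
```

```text
t: 5.1
eef_pos: [490.1, 44.4, 95.4]
tcp_rot: [3.142, 0.001, -3.141]
ft_force: [-0.0, -0.7, -1.0]
opening: 0.099
```

View pics/s3.png

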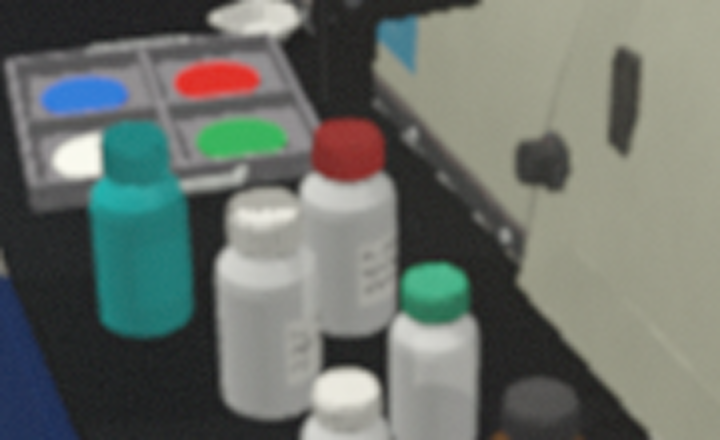

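```bash
python3 - <<'E'
from h import *
s,c=wrist("w3")
v,u=np.mgrid[:480,:640];z=c["range_z"];T=np.array(c["tool_from_camera"])
P=np.dstack([(u-c["cx"])/c["fx"]*z,(v-c["cy"])/c["fy"]*z,z])@T[:3,:3].T+T[:3,3]
m=(z>0)&(abs(P[...,1])<60)&(abs(P[...,0])<45)
print(c["fx"])
for r in range(230,400,10):
    i=[f"{u_}:{P[r,u_].round().astype(int)}" for u_ in (270,290,300,310,325,340,350,360,380)]
    print(r,*i)
from cell import env
c=env.read_camera("side");W=cloud(c)
q=W[(abs(W[...,0]-490)<60)&(abs(W[...,1]-44)<60)&(c["range_z"]>0)]
for z0 in range(80,180,8):
    r=q[abs(q[:,2]-z0)<4]; print(z0,len(r),r.min(0).round(),r.max(0).round()) if len(r) else 0
E
```

```text
390.71542146921774
230 270:[  0 -42  94] 290:[  0 -27  94] 300:[ 18 -14  20] 310:[18 -8 17] 325:[19  1 15] 340:[19  9 16] 350:[17 15 23] 360:[ 0 27 95] 380:[ 1 43 93]
240 270:[ -8 -42  95] 290:[ 12 -20  21] 300:[ 13 -14  16] 310:[14 -8 12] 325:[17  1  2] 340:[14  9 12] 350:[13 15 16] 360:[11 21 25] 380:[-8 43 95]
250 270:[-16 -43  94] 290:[  7 -20  16] 300:[ 10 -13   5] 310:[ 14  -7 -10] 325:[ 15   1 -12] 340:[14  8 -9] 350:[ 9 14 10] 360:[ 7 21 17] 380:[-15  43  93]
260 270:[-24 -43  95] 290:[  1 -20  15] 300:[ 10 -12 -12] 310:[ 10  -7 -12] 325:[ 10   1 -12] 340:[ 10   8 -12] 350:[  9  13 -10] 360:[ 1 21 17] 380:[-24  44  96]
270 270:[-32 -43  93] 290:[ -4 -20  14] 300:[  5 -12 -12] 310:[ 11  -6 -29] 325:[  5   1 -13] 340:[ 10   8 -28] 350:[  5  13 -13] 360:[-5 21 15] 380:[-32  44  94]
280 270:[-41 -43  95] 290:[-41 -28  95] 300:[ 11 -10 -42] 310:[ 11  -6 -43] 325:[ -1   1 -11] 340:[ 10   7 -40] 350:[ 11  11 -43] 360:[-40  28  93] 380:[-41  44  94]
290 270:[-49 -44  94] 290:[-49 -28  95] 300:[ 11  -9 -54] 310:[ 10  -5 -51] 325:[ -6   1 -12] 340:[  9   7 -49] 350:[ 11  11 -54] 360:[-
[... 1730 characters left out ...]
 -10 -130] 290:[  21   -6 -131] 300:[  10   -5 -115] 310:[-77  -8   5] 325:[-77   1   4] 340:[-76  10   3] 350:[   8    7 -113] 360:[  21    8 -131] 380:[  21   12 -131]
80 131 [447. -16.  76.] [513.  55.  84.]
88 64 [446. -15.  84.] [506.  51.  92.]
96 60 [473.  24.  92.] [506.  47. 100.]
104 147 [430. -16. 100.] [507.  61. 108.]
112 68 [430. -16. 108.] [505.  58. 110.]
120 2 [489.  37. 124.] [503.  38. 124.]
128 50 [479.  32. 124.] [503.  54. 132.]
136 44 [479.  29. 132.] [502.  54. 140.]
144 60 [479.  29. 140.] [502.  53. 148.]
152 52 [479.  29. 148.] [501.  55. 156.]
160 62 [479.  27. 156.] [503.  59. 164.]
168 56 [479.  28. 164.] [503.  59. 172.]
176 19 [479.  30. 172.] [484.  56. 180.]
```

View pics/w3.png

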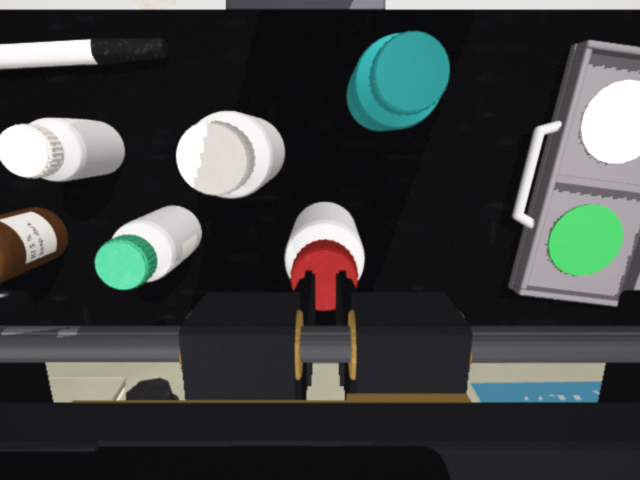

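The jaws shut on air. The range data puts the real finger ends about 28 mm short of the reported TCP, just above the cap. I'll open, go 44 mm lower and grip again.

```bash
python3 -m pendant '[[[0.65,0,0,0,0],[0.65,0,0,0,0],[0.65,0,0,0,0],[0.65,0,0,0,0],[0.65,0,0,0,0],[0.65,0,0,0,0],[0.65,0,0,0,0],[0.65,0,0,0,0]]]'
python3 -m pendant '[[[0.65,0,0,0.015,0],[0.65,0,0,0.03,0],[0.65,0,0,0.04,0],[0.65,0,0,0.044,0],[0.65,0,0,0.044,0],[0.25,0,0,0.044,0],[0.2,0,0,0.044,0],[0.2,0,0,0.044,0]]]'
python3 -m pendant '[[[0.2,0,0,0,0],[0.2,0,0,0,0],[0.2,0,0,0,0],[0.2,0,0,0,0],[0.2,0,0,0,0],[0.2,0,0,0,0],[0.2,0,0,0,0],[0.2,0,0,0,0]]]'
```

```text
t: 6.05
eef_pos: [489.8, 44.4, 94.6]
tcp_rot: [3.142, 0.0, -3.141]
ft_force: [0.3, -1.1, -0.2]
opening: 0.643
t: 6.85
eef_pos: [490.0, 44.5, 51.0]
tcp_rot: [3.142, 0.001, -3.141]
ft_force: [-0.4, 0.1, -0.1]
opening: 0.454
t: 7.65
eef_pos: [490.0, 44.4, 50.9]
tcp_rot: [3.142, 0.001, -3.141]
ft_force: [0.5, 0.5, 5.9]
opening: 0.371
```

```bash
python3 -m pendant '[[[0.2,0,0,-0.01,0],[0.2,0,0,-0.03,0],[0.2,0,0,-0.06,0],[0.2,0,0.01,-0.08,0],[0.2,-0.003,0.03,-0.09,0],[0.2,-0.005,0.06,-0.09,0],[0.2,-0.008,0.09,-0.09,0],[0.2,-0.01,0.12,-0.09,0]]]'
python3 -m pendant '[[[0.2,0,0.03,0,0],[0.2,-0.003,0.06,0,0],[0.2,-0.005,0.09,0,0],[0.2,-0.0055,0.12,0,0],[0.2,-0.0055,0.145,0,0],[0.2,-0.0055,0.158,0,0],[0.2,-0.0055,0.163,0,0],[0.2,-0.0055,0.163,0,0]]]'
python3 - <<'E'
from h import *
from cell import env
s=env.state();print(s["eef_pos"],s["opening"],s["ft_force"])
c=env.read_camera("side"); i=c["image"][60:300,160:400]; cv2.imwrite("pics/s4.png",cv2.resize(i,None,fx=2.5,fy=2.5,interpolation=2))
E
```

```text
t: 8.45
eef_pos: [499.6, 165.5, 141.2]
tcp_rot: [3.142, 0.0, 3.141]
ft_force: [0.5, -0.4, -0.7]
opening: 0.368
t: 9.25
eef_pos: [505.0, 327.2, 140.6]
tcp_rot: [-3.141, -0.0, -3.141]
ft_force: [0.3, -0.5, -1.2]
opening: 0.37
[505.01112347 327.2453803  140.60322699] 0.36998839069535105 [ 0.32440951 -0.53416253 -1.16260098]
```

View pics/s4.png

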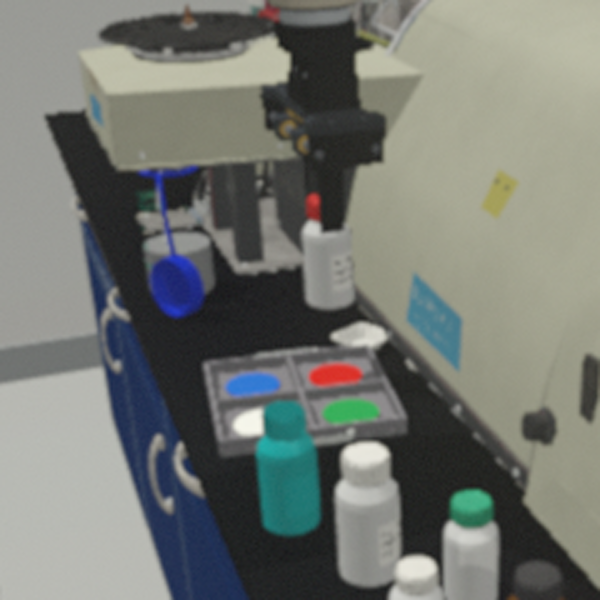

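```bash
cat >> h.py <<'E'
def disc(c,img,u,v,h=9):
    hsv=cv2.cvtColor(img,cv2.COLOR_BGR2HSV).astype(int); s=hsv[v,u]; d=abs(hsv-s); d[...,0]=np.minimum(d[...,0],180-d[...,0])
    mask=((d[...,0]<12)&(d[...,1]<90)&(d[...,2]<70) if s[1]>60 else (d[...,1]<25)&(d[...,2]<35)).astype(np.uint8)
    _,lab,st,_=cv2.connectedComponentsWithStats(mask)
    cs,_=cv2.findContours((lab==lab[v,u]).astype(np.uint8),0,1); q=np.array([ray(c,*p[0],h)[:2] for p in max(cs,key=cv2.contourArea)],np.float32)
    (x,y),r=cv2.minEnclosingCircle(q); e=cv2.fitEllipse(q); return np.r_[x,y,r,e[0],e[1]].round(1)
E
python3 - <<'E'
from h import *
from scipy.spatial.transform import Rotation as Ro
s,c=wrist("w4")
T=np.eye(4);T[:3,:3]=Ro.from_euler("xyz",[3.1415,.0004,-3.1406]).as_matrix();T[:3,3]=[489.5,44.5,236.7]
M=np.linalg.inv(T@np.array(c["tool_from_camera"]));c["rvec"]=cv2.Rodrigues(M[:3,:3])[0].ravel();c["tvec"]=M[:3,3]
i=cv2.imread("pics/w1.png")
for k,p in dict(red=(577,217),green=(502,207),blue=(601,139),white=(522,127)).items(): print(k,disc(c,i,*p))
E
```

```text
red [506.3 325.3  28.4 506.4 325.4  55.3  55.7]
green [495.4 240.2  28.3 495.5 240.2  55.   55.3]
blue [420.9 336.2  28.3 421.1 336.2  55.2  55.4]
white [410.4 251.   28.8 410.3 251.3  55.9  56.5]
```

```bash
python3 -m pendant '[[[0.2,-0.0005,-0.001,0.02,0],[0.2,-0.0005,-0.001,0.04,0],[0.2,-0.0005,-0.001,0.055,0],[0.2,-0.0005,-0.001,0.065,0],[0.2,-0.0005,-0.001,0.072,0],[0.2,-0.0005,-0.001,0.077,0],[0.2,-0.0005,-0.001,0.08,0],[0.2,-0.0005,-0.001,0.08,0]]]'
```

```text
t: 10.15
eef_pos: [505.8, 326.4, 60.7]
tcp_rot: [3.141, 0.0, -3.141]
ft_force: [0.8, -0.6, -1.4]
opening: 0.371
```

```bash
python3 -m pendant '[[[0.2,0,0,0.0005,0],[0.2,0,0,0.001,0],[0.4,0,0,0.001,0],[0.45,0,0,0.001,0],[0.55,0,0,0.001,0],[0.65,0,0,0.001,0],[0.65,0,0,0.001,0],[0.65,0,0,0.001,0]]]'
python3 -m pendant '[[[0.65,0,0,-0.02,0],[0.65,0,0,-0.05,0],[0.65,0,0,-0.08,0],[0.65,0,0,-0.12,0],[0.65,0.01,-0.04,-0.14,0],[0.65,0.02,-0.08,-0.14,0],[0.65,0.03,-0.12,-0.14,0],[0.65,0.04,-0.16,-0.14,0]]]'
python3 - <<'E'
from h import *
s,c=wrist("w5");print(s["eef_pos"])
print(caps(c,115,505,327))
E
```

```text
t: 10.95
eef_pos: [505.7, 326.4, 59.6]
tcp_rot: [3.142, 0.0, -3.141]
ft_force: [0.1, 0.1, -0.0]
opening: 0.644
t: 11.75
eef_pos: [465.1, 165.1, 199.9]
tcp_rot: [3.141, 0.001, -3.141]
ft_force: [0.6, -0.2, 0.3]
opening: 0.649
[465.05440483 165.11122726 199.8753465 ]
[ 504.2  325.5   18.7  500.6  324.7  115.3  508.   261.    48.    31.
 1186. ]
```

View pics/w5.png

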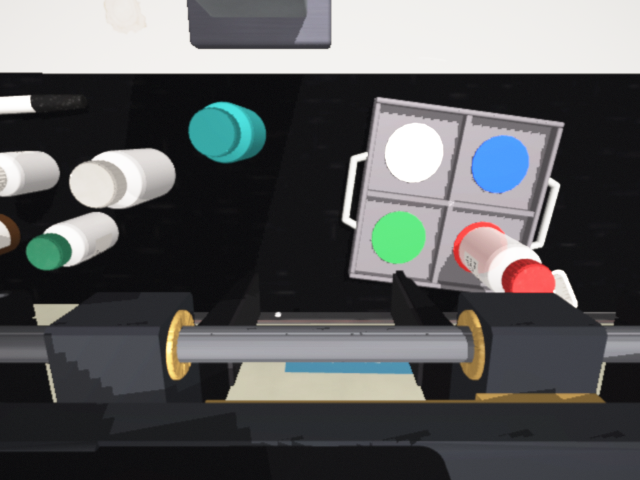

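```bash
python3 - <<'E'
from h import *
s,c=wrist("w5b");print(s["eef_pos"],s["qvel"].round(3))
i=c["image"]
for k,p in dict(green=(398,237),blue=(499,164),white=(413,152)).items(): print(k,disc(c,i,*p))
E
```

```text
[463.42833297 161.17914501 199.72740848] [ 0.07   0.038 -0.071  0.011  0.031  0.128]
green [495.6 240.8  28.2 495.7 240.9  55.1  55.2]
blue [421.2 336.9  28.1 421.2 337.   55.   55.3]
white [410.3 252.2  28.8 410.3 251.9  56.2  56.4]
```

```bash
python3 -m pendant '[[[0.65,0.005,-0.04,0,0],[0.65,0.01,-0.085,0,0],[0.65,0.015,-0.13,0,0],[0.65,0.02,-0.175,0,0],[0.65,0.025,-0.22,0,0],[0.65,0.03,-0.265,0,0],[0.65,0.035,-0.31,0,0],[0.65,0.04,-0.35,0,0]]]'
python3 -m pendant '[[[0.65,0.001,-0.03,0,0],[0.65,0.002,-0.05,0,0],[0.65,0.002,-0.056,0,0],[0.65,0.002,-0.056,0,0],[0.65,0.002,-0.056,0,0],[0.65,0.002,-0.056,0,0],[0.65,0.002,-0.056,0,0],[0.65,0.002,-0.056,0,0]]]'
python3 - <<'E'
from h import *
s,c=wrist("w6");print(s["eef_pos"],s["qvel"].round(3))
print(caps(c,106,423.5,-239.5))
E
```

```text
t: 12.65
eef_pos: [425.8, -185.5, 199.8]
tcp_rot: [-3.141, 0.001, 3.141]
ft_force: [1.1, 0.5, -0.1]
opening: 0.651
t: 13.45
eef_pos: [423.9, -239.1, 199.7]
tcp_rot: [3.142, 0.0, -3.141]
ft_force: [-0.1, -0.9, 0.0]
opening: 0.653
[ 423.94943741 -239.06001852  199.71923918] [-0.003  0.    -0.     0.001  0.    -0.   ]
[ 423.7 -240.7   17.8  423.4 -240.7  107.   300.   208.    46.    45.
 1568. ]
```

```bash
python3 -m pendant '[[[0.65,0,-0.001,0.03,0],[0.65,0,-0.001,0.07,0],[0.65,0,-0.001,0.105,0],[0.65,0,-0.001,0.13,0],[0.65,0,-0.001,0.143,0],[0.65,0,-0.001,0.149,0],[0.65,0,-0.001,0.149,0],[0.25,0,-0.001,0.149,0]]]'
python3 -m pendant '[[[0.2,0,0,0,0],[0.2,0,0,0,0],[0.2,0,0,0,0],[0.2,0,0,0,0],[0.2,0,0,0,0],[0.2,0,0,0,0],[0.2,0,0,0,0],[0.2,0,0,0,0]]]'
```

```text
t: 14.3
eef_pos: [424.1, -240.7, 51.2]
tcp_rot: [-3.141, 0.001, -3.141]
ft_force: [0.6, -0.1, 0.4]
opening: 0.608
t: 15.1
eef_pos: [424.0, -240.7, 51.0]
tcp_rot: [-3.141, 0.001, -3.141]
ft_force: [-0.7, -0.1, 5.3]
opening: 0.375
```

```bash
python3 -m pendant '[[[0.2,0,0,-0.01,0],[0.2,0,0,-0.035,0],[0.2,0,0,-0.07,0],[0.2,0,0,-0.105,0],[0.2,0,0,-0.135,0],[0.2,0,0.015,-0.15,0],[0.2,0,0.05,-0.15,0],[0.2,0,0.09,-0.15,0]]]'
python3 -m pendant '[[[0.2,0,0.04,0,0],[0.2,0,0.08,0,0],[0.2,0,0.12,0,0],[0.2,0,0.16,0,0],[0.2,0,0.2,0,0],[0.2,0,0.24,0,0],[0.2,0,0.28,0,0],[0.2,0,0.32,0,0]]]'
python3 -m pendant '[[[0.2,0.001,0.04,0,0],[0.2,0.002,0.08,0,0],[0.2,0.0025,0.115,0,0],[0.2,0.0025,0.14,0,0],[0.2,0.0025,0.157,0,0],[0.2,0.0025,0.165,0,0],[0.2,0.0025,0.1675,0,0],[0.2,0.0025,0.1675,0,0]]]'
```

```text
t: 15.9
eef_pos: [423.6, -150.1, 201.5]
tcp_rot: [-3.141, 0.001, 3.14]
ft_force: [0.7, 0.5, -0.9]
opening: 0.372
t: 16.7
eef_pos: [423.2, 171.1, 201.2]
tcp_rot: [3.141, 0.0, -3.141]
ft_force: [0.4, -0.4, -0.9]
opening: 0.371
t: 17.5
eef_pos: [421.2, 336.3, 200.7]
tcp_rot: [-3.141, -0.0, 3.141]
ft_force: [-0.2, -0.5, -1.5]
opening: 0.373
```

```bash
python3 -m pendant '[[[0.2,0,0,0.03,0],[0.2,0,0,0.065,0],[0.2,0,0,0.095,0],[0.2,0,0,0.118,0],[0.2,0,0,0.13,0],[0.2,0,0,0.136,0],[0.2,0,0,0.139,0],[0.2,0,0,0.141,0]]]'
python3 -m pendant '[[[0.2,0,0,0,0],[0.2,0,0,0,0],[0.4,0,0,0,0],[0.45,0,0,0,0],[0.55,0,0,0,0],[0.65,0,0,0,0],[0.65,0,0,0,0],[0.65,0,0,0,0]]]'
python3 -m pendant '[[[0.65,0,0,-0.02,0],[0.65,0,0,-0.05,0],[0.65,0,0,-0.085,0],[0.65,0,0,-0.12,0],[0.65,0,-0.02,-0.14,0],[0.65,0,-0.06,-0.14,0],[0.65,0,-0.1,-0.14,0],[0.65,0,-0.14,-0.14,0]]]'
python3 -m pendant '[[[0.65,0,-0.04,0,0],[0.65,-0.01,-0.08,0,0],[0.65,-0.02,-0.12,0,0],[0.65,-0.03,-0.16,0,0],[0.65,-0.04,-0.2,0,0],[0.65,-0.055,-0.235,0,0],[0.65,-0.068,-0.26,0,0],[0.65,-0.068,-0.265,0,0]]]'
```

```text
t: 18.3
eef_pos: [421.6, 337.0, 60.3]
tcp_rot: [3.141, 0.001, -3.142]
ft_force: [0.3, 0.4, -0.7]
opening: 0.372
t: 19.1
eef_pos: [421.2, 336.9, 59.7]
tcp_rot: [3.141, 0.0, -3.141]
ft_force: [-0.3, -0.5, -0.3]
opening: 0.644
t: 19.9
eef_pos: [420.9, 195.7, 199.8]
tcp_rot: [3.141, 0.001, -3.141]
ft_force: [0.7, -0.9, 0.1]
opening: 0.649
t: 20.7
eef_pos: [490.3, -70.5, 199.4]
tcp_rot: [-3.141, 0.0, 3.139]
ft_force: [0.4, 0.0, -0.5]
opening: 0.652
```

```bash
python3 - <<'E'
from h import *
for k in range(3): s,c=wrist("w7")
print(s["eef_pos"],s["qvel"].round(3))
print(caps(c,86,489,-68)); print(caps(c,106,430,-8)); print(caps(c,76,427,-120)); print(caps(c,90,490,-173))
E
```

```text
[488.94140232 -68.46603592 199.31805616] [ 0.034 -0.015  0.017  0.004 -0.001  0.013]
[ 488.5  -69.3   15.3  488.4  -69.3   86.9  305.   206.    37.    37.
 1033. ]
[ 429.8   -9.    17.8  429.6   -9.1  106.9  382.   127.    49.    50.
 1824. ]
[ 427.5 -118.5   14.6  427.4 -118.4   77.   244.   129.    37.    37.
 1020. ]
[ 491.  -171.5   16.1  490.9 -171.5   90.   178.   209.    40.    39.
 1157. ]
```

```bash
python3 -m pendant '[[[0.65,0,-0.001,0.03,0],[0.65,0,-0.001,0.07,0],[0.65,0,-0.001,0.11,0],[0.65,0,-0.001,0.14,0],[0.65,0,-0.001,0.157,0],[0.65,0,-0.001,0.164,0],[0.65,0,-0.001,0.164,0],[0.25,0,-0.001,0.164,0]]]'
python3 -m pendant '[[[0.15,0,0,0,0],[0.15,0,0,0,0],[0.15,0,0,0,0],[0.15,0,0,0,0],[0.15,0,0,0,0],[0.15,0,0,0,0],[0.15,0,0,0,0],[0.15,0,0,0,0]]]'
```

```text
t: 21.65
eef_pos: [489.6, -68.7, 36.5]
tcp_rot: [-3.141, 0.001, -3.141]
ft_force: [0.3, -0.3, -0.0]
opening: 0.606
t: 22.45
eef_pos: [489.5, -69.1, 35.9]
tcp_rot: [-3.142, 0.001, -3.141]
ft_force: [0.0, 0.6, 6.2]
opening: 0.32
```

```bash
python3 -m pendant '[[[0.15,0,0,-0.01,0],[0.15,0,0,-0.035,0],[0.15,0,0,-0.07,0],[0.15,0,0,-0.105,0],[0.15,0,0,-0.135,0],[0.15,0,0.015,-0.15,0],[0.15,0,0.05,-0.15,0],[0.15,0,0.09,-0.15,0]]]'
python3 -m pendant '[[[0.15,-0.001,0.04,0,0],[0.15,-0.002,0.08,0,0],[0.15,-0.003,0.12,0,0],[0.15,-0.004,0.155,0,0],[0.15,-0.005,0.185,0,0],[0.15,-0.006,0.207,0,0],[0.15,-0.0065,0.2175,0,0],[0.15,-0.0065,0.2205,0,0]]]'
python3 -m pendant '[[[0.15,0,0,0.03,0],[0.15,0,0,0.065,0],[0.15,0,0,0.095,0],[0.15,0,0,0.118,0],[0.15,0,0,0.13,0],[0.15,0,0,0.136,0],[0.15,0,0,0.139,0],[0.15,0,0,0.141,0]]]'
python3 -m pendant '[[[0.15,0,0,0,0],[0.15,0,0,0,0],[0.35,0,0,0,0],[0.4,0,0,0,0],[0.5,0,0,0,0],[0.6,0,0,0,0],[0.6,0,0,0,0],[0.6,0,0,0,0]]]'
```

```text
t: 23.25
eef_pos: [489.2, 21.3, 186.7]
tcp_rot: [-3.141, 0.001, 3.14]
ft_force: [0.8, 0.2, -1.1]
opening: 0.317
t: 24.05
eef_pos: [495.5, 241.9, 185.7]
tcp_rot: [-3.141, -0.0, -3.14]
ft_force: [-1.2, -0.2, -0.8]
opening: 0.32
t: 24.85
eef_pos: [496.2, 241.4, 45.3]
tcp_rot: [3.141, 0.001, -3.142]
ft_force: [1.0, -0.6, -0.5]
opening: 0.315
t: 25.65
eef_pos: [495.7, 241.4, 44.6]
tcp_rot: [3.142, 0.0, -3.141]
ft_force: [0.6, 0.5, 0.6]
opening: 0.595
```

```bash
python3 -m pendant '[[[0.6,0,0,-0.02,0],[0.6,0,0,-0.05,0],[0.6,0,0,-0.085,0],[0.6,0,0,-0.12,0],[0.6,0.005,-0.02,-0.145,0],[0.6,0.015,-0.055,-0.155,0],[0.6,0.025,-0.095,-0.155,0],[0.65,0.035,-0.135,-0.155,0]]]'
python3 -m pendant '[[[0.65,0.01,-0.04,0,0],[0.65,0.02,-0.075,0,0],[0.65,0.028,-0.1,0,0],[0.65,0.031,-0.115,0,0],[0.65,0.031,-0.115,0,0],[0.65,0.031,-0.115,0,0],[0.65,0.031,-0.115,0,0],[0.65,0.031,-0.115,0,0]]]'
python3 - <<'E'
from h import *
s,c=wrist("w8");print(s["eef_pos"],s["qvel"].round(3)); print(caps(c,106,430,-8))
E
```

```text
t: 26.45
eef_pos: [460.2, 105.4, 200.0]
tcp_rot: [3.141, 0.001, -3.14]
ft_force: [0.3, -0.4, 0.7]
opening: 0.629
t: 27.25
eef_pos: [429.9, -7.9, 199.6]
tcp_rot: [3.141, -0.0, -3.14]
ft_force: [0.8, -0.1, 0.1]
opening: 0.648
[429.89071771  -7.88015351 199.5585616 ] [-0.002 -0.002  0.002 -0.001  0.    -0.003]
[ 429.1   -8.4   17.7  428.8   -8.2  107.   302.   207.    45.    45.
 1576. ]
```

```bash
python3 -m pendant '[[[0.65,0,0,0.03,0],[0.65,0,0,0.07,0],[0.65,0,0,0.105,0],[0.65,0,0,0.13,0],[0.65,0,0,0.143,0],[0.65,0,0,0.149,0],[0.65,0,0,0.149,0],[0.25,0,0,0.149,0]]]'
python3 -m pendant '[[[0.2,0,0,0,0],[0.2,0,0,0,0],[0.2,0,0,0,0],[0.2,0,0,0,0],[0.2,0,0,0,0],[0.2,0,0,0,0],[0.2,0,0,0,0],[0.2,0,0,0,0]]]'
python3 -m pendant '[[[0.2,0,0,-0.01,0],[0.2,0,0,-0.035,0],[0.2,0,0,-0.07,0],[0.2,0,0,-0.105,0],[0.2,0,0,-0.135,0],[0.2,0,0.01,-0.15,0],[0.2,0,0.04,-0.15,0],[0.2,0,0.08,-0.15,0]]]'
```

```text
t: 28.1
eef_pos: [430.2, -8.4, 51.1]
tcp_rot: [-3.142, 0.001, -3.141]
ft_force: [-0.1, -0.0, -0.5]
opening: 0.611
t: 28.9
eef_pos: [430.1, -8.6, 51.0]
tcp_rot: [-3.142, 0.001, -3.141]
ft_force: [-0.4, -0.4, 5.9]
opening: 0.369
t: 29.7
eef_pos: [429.7, 71.6, 201.8]
tcp_rot: [-3.142, 0.002, 3.139]
ft_force: [1.1, -0.0, -1.1]
opening: 0.37
```

```bash
python3 -m pendant '[[[0.2,0,0.04,0,0],[0.2,0.005,0.08,0,0],[0.2,0.01,0.12,0,0],[0.2,0.014,0.15,0,0],[0.2,0.017,0.17,0,0],[0.2,0.019,0.178,0,0],[0.2,0.019,0.1805,0,0],[0.2,0.019,0.1805,0,0]]]'
python3 -m pendant '[[[0.2,0,0,0.03,0],[0.2,0,0,0.065,0],[0.2,0,0,0.095,0],[0.2,0,0,0.118,0],[0.2,0,0,0.13,0],[0.2,0,0,0.136,0],[0.2,0,0,0.139,0],[0.2,0,0,0.141,0]]]'
python3 -m pendant '[[[0.2,0,0,0,0],[0.2,0,0,0,0],[0.4,0,0,0,0],[0.45,0,0,0,0],[0.55,0,0,0,0],[0.6,0,0,0,0],[0.6,0,0,0,0],[0.6,0,0,0,0]]]'
python3 -m pendant '[[[0.6,0,0,-0.02,0],[0.6,0,0,-0.05,0],[0.6,0,0,-0.085,0],[0.6,0,0,-0.12,0],[0.6,0,0,-0.155,0],[0.6,0,-0.02,-0.18,0],[0.6,0,-0.06,-0.19,0],[0.6,0,-0.1,-0.19,0]]]'
python3 -m pendant '[[[0.6,0,-0.03,0,0],[0.6,0,-0.03,0,0],[0.6,0,-0.03,0,0],[0.6,0,-0.03,0,0],[0.6,0,-0.03,0,0],[0.6,0,-0.03,0,0],[0.6,0,-0.03,0,0],[0.6,0,-0.03,0,0]]]'
python3 - <<'E'
from h import *
from cell import env
s,c=wrist("w9");print(s["eef_pos"])
P=dict(red=(115,505.5,326.5),blue=(115,421,337),green=(95,495.5,241.3),white=(115,410.3,252),small=(76,427,-119),brown=(90,491,-172),teal=(106,391,83),orange=(106,401,-331))
n,e=env.read_camera("scene"),env.read_camera("side")
cv2.imwrite("pics/end.png",np.vstack([np.hstack([cv2.resize(n["image"][140:400,100:520],(400,248)),cv2.resize(e["image"][150:420,180:440],(258,248))]),cv2.resize(c["image"],(658,340))[:340]]))
for k,v in P.items(): print(k,*[ (lambda r: None if r is None else r[:6])(caps(q,*v,30)) for q in (c,n,e)])
E
```

```text
t: 30.5
eef_pos: [410.7, 251.5, 200.8]
tcp_rot: [-3.142, 0.0, -3.141]
ft_force: [-0.4, 0.2, -1.4]
opening: 0.37
t: 31.3
eef_pos: [411.1, 251.6, 60.0]
tcp_rot: [3.141, 0.001, 3.141]
ft_force: [-1.2, -1.0, 12.8]
opening: 0.368
t: 32.1
eef_pos: [410.7, 251.9, 59.6]
tcp_rot: [3.142, 0.0, -3.141]
ft_force: [0.1, -0.4, 0.1]
opening: 0.597
t: 32.9
eef_pos: [411.0, 151.2, 251.1]
tcp_rot: [3.141, 0.003, -3.14]
ft_force: [1.6, -0.1, -0.1]
opening: 0.599
t: 33.7
eef_pos: [410.7, 122.2, 249.6]
tcp_rot: [3.142, -0.0, -3.141]
ft_force: [-0.1, -0.8, -0.4]
opening: 0.602
[410.72259239 122.18376331 249.58761287]
red None [502.  329.8  21.4 502.1 328.  114.9] [504.1 321.4  27.7 506.  320.3 115.2]
blue [420.8 335.4  19.1 420.8 335.  115.4] [416.9 336.7  21.2 417.8 338.5 115. ] [421.4 331.3  25.3 421.9 330.  115.3]
green [494.3 239.5  15.6 492.9 236.3  95.2] [491.7 244.7  18.6 491.8 243.2  94.7] [494.9 235.   23.7 495.6 235.2  95.2]
white [409.7 251.1  18.5 409.9 251.  115.7] [406.7 255.   20.9 406.9 254.  114.8] [410.  245.4  26.  410.8 245.6 115.1]
small [ 426.7 -117.2   16.3  426.8 -116.7   76.8] [ 421.8 -115.9   19.   425.4 -114.6   75.3] [ 426.9 -123.4   19.2  426.8 -123.6   76.4]
brown [ 488.8 -168.9   17.   487.1 -166.3   89.2] [ 486.2 -168.9   18.4  489.2 -168.7   88.8] [ 491.6 -178.1   19.7  490.5 -177.2   89.8]
teal [391.4  84.3  17.8 391.1  84.3 107. ] [387.3  86.6  20.6 387.8  86.7 105.7] [393.1  78.5  24.  391.5  77.9 106.4]
orange None None [ 400.  -333.8   20.9  400.5 -335.4  106.7]
```

View pics/end.png

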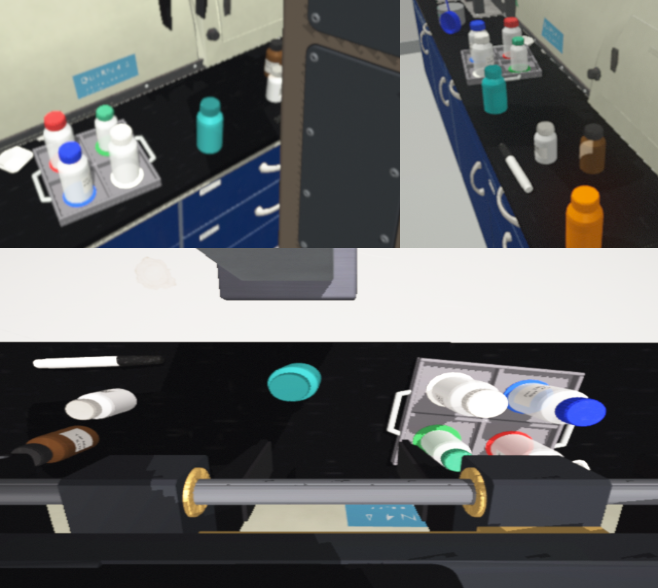

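```bash
python3 -c "
from cell import env
print(env.job_done(), env.state()['t'])"
```

```text
the job is handed in; nothing more can be done
the job is handed in; nothing more can be done
```

The tray is packed and the job handed in at about 34 s. The red, blue, green and larger white-capped bottles, placed in that order, each stand upright on the disc of their own colour.

- **Missed grasp:** my first try at the red bottle closed on air above the cap. The range images showed the finger ends about 28 mm short of the reported TCP. I gripped lower from then on and every later grasp held. The red bottle did not move in the missed attempt.
- **Last checks:** the final pictures show all four bottles upright on their own discs. Cap tops measured about 115 mm, and 95 mm for green, as expected for standing on the discs. The smaller white, brown, turquoise and orange bottles are still standing where they were.
- **Centring:** the gripper released each bottle within about 1 mm of its measured disc centre. In the final images the wrist camera put the caps within about 2 mm of the disc centres, but it could not see the red one at the end. For red I rely on the wrist check just after placing, about 2 mm off. The fixed cameras differed by 3 to 7 mm because the visible cap sides skew their fit, so I gave them less weight.
- **Forces:** the readings I took stayed below 13 N.

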